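# Find the rocking jar lid and press it home

### The job

One of the three identical wooden lids on the white jars is not pushed home. Press down on the lids near the edge with shut fingertips until you find the one that rocks, then press that lid at its middle until it is fully home on its jar. Finish while still pressing it down with the fingertips; do not lift any lid, and leave the other things on the worktop alone.

Things in the scene. Friction and masses are not known exactly. Their poses are not given: they have to be found in the camera images.
- lid_a: One of three identical lids: pale wood disc with a thin darker ring, 106 mm across, 9 mm thick, under it a plug 85 mm across, 10 mm deep, in its jar's mouth with 2.5 mm play. 0.14 to 0.26 kg. Origin: centre of the top face, z up. Each jar is white with a blue band, fixed, 88 mm high, 100 mm outside, directly under its lid. The letter tells neither the jar nor which lid is loose.
- lid_b: As lid_a. A lid that is home rests on the jar's rim all round, top face 97 mm above the worktop, and does not give when pressed. The loose one lies level on a stiff seal, 30 mm wide, under its middle, about 4 mm too high. Pressed 40 mm or more from its middle with 2 to 6 N it tips about 0.1 rad toward the finger (which sinks 2 to 3 mm) and tips back when let go.
- lid_c: As lid_a. Pressed at its middle with some 10 to 15 N, the loose lid sinks 4 mm onto the rim and stays there.
- salt_shaker: Bystander: salt shaker, 44 mm across, 90 mm high, standing loose behind the jars. Origin: centre of its underside.
- honey: Bystander: jar of spread with a red cap, 65 mm across, 100 mm high, standing loose behind the jars. Origin: centre of its underside.
- tomatoes: Bystander: food tin with a red label, 75 mm across, 110 mm high, standing loose behind the jars. Origin: centre of its underside.
- teaspoon: Bystander: teaspoon, 130 x 26 x 11 mm, lying loose to the left of the jars. Origin: centre of its underside, x along its length.
There are look-alikes about, which are no part of the job. Leave any pink look-alike of the lid_c alone.

How it is judged (in metres and radians):
On the way:
1. a lid is seen to rock: it tips by more than 0.04 rad under the fingers (((angle between lid_a's own z axis and vertical above 0.04 rad and contact force between lid_a and the fingers above 0.5 N) or (angle between lid_b's own z axis and vertical above 0.04 rad and contact force between lid_b and the fingers above 0.5 N) or (angle between lid_c's own z axis and vertical above 0.04 rad and contact force between lid_c and the fingers above 0.5 N))), for 0.1 s.
At the end, for the whole second after the job is handed in: All three lids rest home on their jars (top face within 2 mm of 97 mm, tilt under 0.025 rad, still), and the fingers press with more than 1.5 N on the lid that was loose, the only one that has sunk more than 2.5 mm (height (world z) of lid_a between 0.0945 and 0.0985 m and height (world z) of lid_b between 0.0945 and 0.0985 m and height (world z) of lid_c between 0.0945 and 0.0985 m and angle between each of lid_a, lid_b, lid_c's own z axis and vertical below 0.025 rad and linear speed of each of lid_a, lid_b, lid_c below 0.01 m/s and ((distance of lid_a from where it was at the start of the episode above 0.0025 m and contact force between lid_a and the fingers above 1.5 N) or (distance of lid_b from where it was at the start of the episode above 0.0025 m and contact force between lid_b and the fingers above 1.5 N) or (distance of lid_c from where it was at the start of the episode above 0.0025 m and contact force between lid_c and the fingers above 1.5 N))); the arm keeps its last pose, push and grip.
It fails at once if a lid is lifted out of its jar or thrown over (more than 12 mm too high, or tipped more than 0.25 rad) (height (world z) of any of lid_a, lid_b, lid_c above 0.113 m or angle between any of lid_a, lid_b, lid_c's own z axis and vertical above 0.25 rad).
It fails at once if a bystander is shifted more than 20 mm (distance of any of salt_shaker, honey, tomatoes, teaspoon from where it was at the start of the episode above 0.02 m).
It fails at once if a standing bystander is tipped over (angle between any of salt_shaker, honey, tomatoes's own z axis and vertical above 0.3 rad).
It also fails if it takes over 51 s, if anything falls off the work surface, if the arm or the gripper's body presses on something with over 40 N, if the wrist force passes 120 N, or if a joint passes its speed limit or range.

### The arm

A 6-joint arm with a two-finger parallel gripper is mounted at the origin on a cart in front of the work surface, level with it; the furniture and walls round the work are solid. World frame = base frame: x ahead of the robot, y to its left, z up, the work surface at z = 0. Lengths are in mm, angles in rad, forces in N, time in s.
With the tool pointing down it reaches from about 400 to 925 mm from the base axis. Payload 12.5 kg.
Tool frame: the origin (TCP) lies on the front face of the gripper's body, between the roots of the fingers; the fingertips stand 78 mm ahead of it and the grasp point (between the pads) lies 59 mm ahead of it (env.nose_length is the distance from the TCP to the fingertips, in mm); z points along the fingers, y is the line along which they close (so a half turn about z gives the same grasp; the last joint's range is limited). The gripper opens to 95 mm and grips with 3 to 60 N. Pads are 20 mm wide; open, the fingers measure 119 mm over their backs; the gripper's body (75 mm by 180 mm) begins 59 mm behind the grasp point.
Start: joints at [-1.381, 0.491, 1.559, -0, 1.092, -0.106], TCP at [182.212, -597.86, 292.261] pointing down, gripper open.
Joint ranges: [-3.1, 3.1], [-0.84, 2.19], [0.05, 2.79], [-1.13, 4.28], [0.06, 2.93], [-2.69, 2.69]. Speed limits (rad/s): [2.22, 2.22, 2.79, 3.14, 3.14, 3.14].

### API

Orientations are given as [roll, pitch, yaw] about the fixed x, y, z axes, in that order (R = Rz(yaw) Ry(pitch) Rx(roll)).
In Python, from cell import env gives the robot as it stands.
- The arm moves only by the tool jog_arm, never from a script. Its argument "motion" is a list of rows, each a list of 7 numbers: the turn, a rotation vector about the tool's x, y, z in degrees, then the shift along the tool's x, y, z in mm, then the finger opening in mm, from 0 to 95.1. In form: [[wx, wy, wz, x, y, z, hand], ...]. A call has 1 to 10 rows; each row shifts and turns the commanded pose from where the row before left it, along the tool's axes as they then stand; what a row does not reach is not made up. A row lasts 1/8 s, in which the tool goes at most 62.5 mm and 10.7 degrees, less where a joint would pass 70% of its speed; a pose out of reach is approached as far as the arm can. A call is refused whole if a number of a shift passes 62.5 or a number of a turn 10.7, either way. A call with a gripper value outside its range is refused whole. The fingers move at their own pace and stop on an object; the grip force is fixed at half the most. Time passes only in rows, so rows that do not move let the fingers close. It gives the time, the measured TCP pose, the force, the opening and the grip force at its end, in the units of the state.
- env.state(): the state, without advancing time (a new reading comes with each control period).
- env.read_camera(name): name is "scene" or "top" or "wrist"; returns a dict with "color" (480x640x3 uint8, red, green, blue), "z_map" (480x640 float32, mm along the optical axis (not along the pixel's ray), 0 where there is no reading), "camera_matrix" (3x3 intrinsics, pixels), "world_to_cam" (4x4, takes a point from world to camera coordinates). Camera axes: x right, y up, looking along -z (the intrinsics and any distortion apply to the point x, -y, -z); pixel columns grow to the right and rows downward; lengths in mm; the calibration is good to about 2 mm. A picture is of the moment at which its call begins.
- env.job_done(): hands the job in; it is judged then, once.
Trained networks look in the newest picture that a camera, given by its name, has taken for a name from the list of things; names that differ only in an ending like _2 or _b are one class to them, and where a whole thing is asked for, a point or a joint stands for the part that bears it (a point fixed in the world has none). Each returns a list of dicts, best first, with "score" (0 to 1); they miss things now and then, are a little off and sometimes report something else, mostly with a low value. They report only what shows in the picture. A call takes as long as a camera call. They do not tell look-alikes from the thing itself.
- env.recognise(camera, thing): "location" ([column, row] in pixels, amid what is visible of it).
The state is a dict: "t": time; "joints": joint angles; "qvel": joint speeds; "tau": joint torques, N m; "eef_pos": TCP position; "tcp_rot": TCP orientation; "ft_force": force on the tool from outside, world axes, zero at the start; "moment": the same for the moment, N m; "opening": opening from 0.0 (shut) to 1.0 (fully open); "grip_force": force on a finger pad.
Only numpy, scipy, OpenCV 4.12 (cv2) and the standard library are available. Lean on these libraries where they do the work, as an engineer would, in place of code of your own. Each camera call takes 0.05 s, during which the arm holds its last target. There are 200 camera calls.

## Working session

There is one attempt and no reset: what is moved stays moved. The work goes in short steps, Python scripts to look and compute and a tool call to move; the robot and the scene stay as the last step left them, time stands still between calls to the robot, and variables do not carry over. Pictures are saved under pics/ and viewed, at most 10 in all, crops included, and the job is handed in when it is done.

Besides the shell and the picture viewer there is one more tool, called after "Call:" as name(argument=value, ...) on one line, values as JSON. jog_arm: Moves the arm, as the interface text tells. Its arguments: {"type":"object","properties":{"motion":{"type":"array"}},"required":["motion"]}

```bash
mkdir -p pics; cat > h.py <<'E'
import numpy as np, cv2
from cell import env
def pt(im,u,v,z=None,h=None):
    K=im["camera_matrix"];T=np.linalg.inv(im["world_to_cam"])
    r=np.array([(u-K[0,2])/K[0,0],-(v-K[1,2])/K[1,1],-1.])
    d=T[:3,:3]@r;o=T[:3,3]
    return o+d*((h-o[2])/d[2] if h is not None else z)
E
python3 - <<'E'
from h import *
for c in ("scene","top"):
    im=env.read_camera(c); cv2.imwrite(f"pics/{c}1.png",im["color"][:,:,::-1])
    for n in ("lid_a","salt_shaker","honey","tomatoes","teaspoon"):
        for r in env.recognise(c,n):
            u,v=r["location"]; z=im["z_map"][int(v),int(u)]
            print(c,n,round(r["score"],2),np.round([u,v]),np.round(pt(im,u,v,z=z),1))
s=env.state();print(s)
E
```

```text
scene lid_a 0.76 [351. 292.] [ 494.7 -198.2  101.5]
scene salt_shaker 0.93 [370. 242.] [702.4  78.6  46.8]
scene honey 0.64 [427. 276.] [ 705.1 -156.7   66. ]
top lid_a 0.91 [248. 216.] [583.3 215.6  98.6]
top lid_a 0.8 [222. 313.] [388.7 278.4  17.6]
top lid_a 0.7 [442. 247.] [ 513.6 -178.7   95.8]
top lid_a 0.62 [363. 258.] [493.6 -17.4  97.3]
top lid_a 0.59 [290. 302.] [410.  133.9  23.6]
top salt_shaker 0.94 [304. 162.] [700.8  99.9  86.3]
top salt_shaker 0.41 [190. 225.] [ 5.846e+02  3.536e+02 -3.000e-01]
top honey 0.7 [408. 158.] [ 702.  -118.4   99.7]
top tomatoes 0.88 [233. 152.] [718.7 246.1 105.2]
top teaspoon 0.6 [191. 227.] [579.1 351.1   1.4]
{'t': 0.6, 'joints': array([-1.38061719e+00,  4.90877677e-01,  1.55895009e+00, -2.14046957e-05,
        1.09170444e+00, -1.05604035e-01]), 'qvel': array([-0.00168153,  0.00138059, -0.00077334,  0.00103302, -0.00219366,
       -0.00100696]), 'tau': array([-8.01874739e-04, -6.12215495e+01, -2.58362961e+01,  6.92566275e-02,
        4.45456523e-02, -8.68033112e-06]), 'eef_pos': array([ 182.19377845, -597.84010775,  292.25754165]), 'tcp_rot': array([3.14153455e+00, 2.52607496e-05, 2.95793033e-01]), 'ft_force': array([-0.51015197,  0.07387323, -0.05434463]), 'moment': array([-0.04275266, -0.00171335, -0.03175201]), 'grip_force': 0.0, 'opening': 1.0008954689819827}
```

View pics/top1.png

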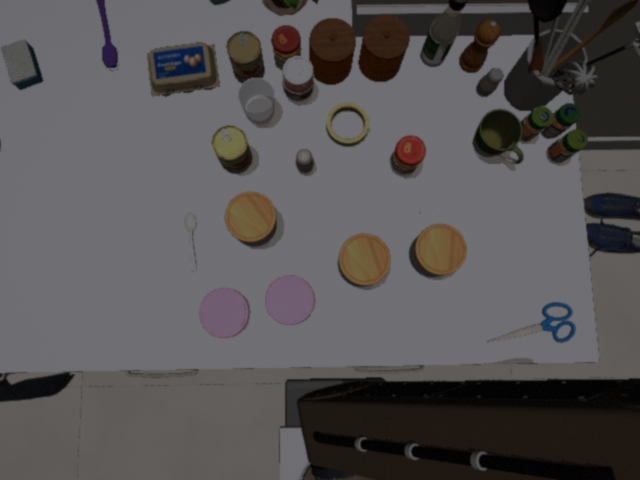

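```bash
python3 - <<'E'
from h import *
im=env.read_camera("top")
K=im["camera_matrix"];T=np.linalg.inv(im["world_to_cam"])
v,u=np.mgrid[:480,:640];z=im["z_map"]
r=np.stack([(u-K[0,2])/K[0,0],-(v-K[1,2])/K[1,1],-np.ones(u.shape)],-1)
P=T[:3,3]+(r@T[:3,:3].T)*z[...,None]
for c in [(583,216),(514,-179),(494,-17)]:
    m=(np.hypot(P[...,0]-c[0],P[...,1]-c[1])<75)&(P[...,2]>89)&(P[...,2]<110)
    (x,y),rad=cv2.minEnclosingCircle(P[m][:,:2].astype(np.float32))
    print(c,m.sum(),np.round([x,y,rad],1),np.median(P[m],0).round(1),P[m].mean(0).round(2))
E
```

```text
(583, 216) 2046 [584.2 211.5  53.1] [582.9 211.3  97.4] [583.01 211.33  97.29]
(514, -179) 2095 [ 509.9 -177.1   53.6] [ 509.2 -176.3   96.8] [ 509.41 -176.25   96.73]
(494, -17) 2126 [492.2 -19.7  53.2] [490.9 -19.8 101. ] [491.12 -19.74 101.02]
```

The top view shows the wooden lids at pixels (250,217), (364,259) and (440,249), and the pink look-alikes at (224,312) and (290,300). The middle lid, at world (491,-20), sits about 4 mm higher than the others, so it's the likely loose one. I'll go above its edge with the fingers shut.

Call:
jog_arm(motion=[[0,0,0,40,-36,0,0],[0,0,0,40,-36,0,0],[0,0,0,40,-36,0,0],[0,0,0,40,-36,0,0],[0,0,0,40,-36,0,0],[0,0,0,40,-36,0,0],[0,0,0,40,-36,0,0],[0,0,0,40,-36,0,0],[0,0,0,40,-36,0,0],[0,0,0,40,-36,0,0]])

```text
t: 1.9
eef_pos: [460.6, -135.3, 292.5]
tcp_rot: [3.141, -0.001, 0.296]
ft_force: [0.4, -1.1, -0.2]
opening: 0.025
grip_force: 0.0
```

Call:
jog_arm(motion=[[0,0,0,36,-34,0,0],[0,0,0,36,-34,20,0],[0,0,0,37,-34,30,0],[0,0,0,0,0,40,0],[0,0,0,0,0,0,0],[0,0,0,0,0,0,0]])

```text
t: 2.65
eef_pos: [534.8, -8.0, 203.4]
tcp_rot: [3.141, -0.001, 0.295]
ft_force: [0.6, 0.6, 0.1]
opening: 0.003
grip_force: 0.0
```

```bash
python3 - <<'E'
from h import *
s=env.state();print(s["eef_pos"],s["tcp_rot"],s["ft_force"],env.nose_length)
im=env.read_camera("scene"); cv2.imwrite("pics/s2.png",im["color"][:,:,::-1])
for r in env.recognise("scene","lid_b"): print(r)
E
```

```text
[534.78167245  -8.00756911 203.43219396] [ 3.14102799e+00 -9.87026106e-04  2.95180010e-01] [0.57249892 0.57477578 0.1350671 ] 77.60000000000001
{'location': [350.9, 291.8], 'score': 0.96}
{'location': [227.2, 245.5], 'score': 0.94}
{'location': [302.5, 213.5], 'score': 0.81}
{'location': [311.7, 256.1], 'score': 0.8}
{'location': [259.2, 267.4], 'score': 0.68}
```

View pics/s2.png

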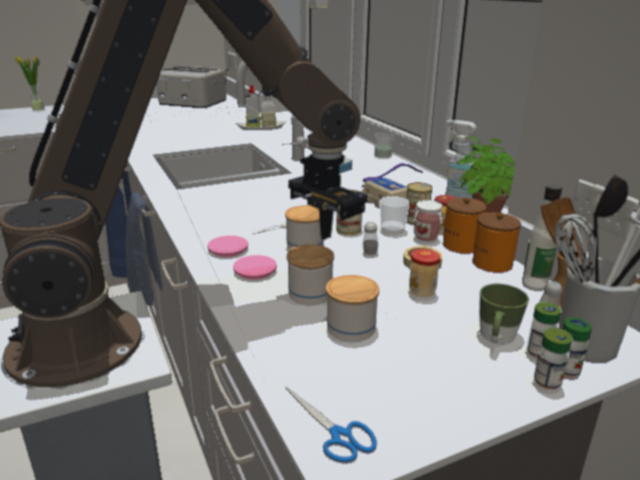

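The fingers are over the far edge of the middle lid, around pixel (325,235), and nothing is in the way. Now down gently.

Call:
jog_arm(motion=[[0,0,0,0,0,12,0],[0,0,0,0,0,10,0],[0,0,0,0,0,1,0],[0,0,0,0,0,1,0],[0,0,0,0,0,1,0],[0,0,0,0,0,0,0]])

```text
t: 3.5
eef_pos: [534.7, -7.5, 177.5]
tcp_rot: [3.141, -0.001, 0.296]
ft_force: [1.4, 0.4, 2.7]
opening: 0.002
grip_force: 1.4
```

Call:
jog_arm(motion=[[0,0,0,0,0,1,0],[0,0,0,0,0,0,0],[0,0,0,0,0,0,0]])

```text
t: 3.88
eef_pos: [535.1, -7.5, 176.6]
tcp_rot: [3.141, -0.002, 0.296]
ft_force: [4.7, 1.8, 5.7]
opening: 0.002
grip_force: 2.9
```

```bash
cat > look.py <<'E'
from h import *
s=env.state();print(s["eef_pos"],s["ft_force"])
im=env.read_camera("top")
K=im["camera_matrix"];T=np.linalg.inv(im["world_to_cam"])
v,u=np.mgrid[:480,:640];z=im["z_map"]
r=np.stack([(u-K[0,2])/K[0,0],-(v-K[1,2])/K[1,1],-np.ones(u.shape)],-1)
P=T[:3,3]+(r@T[:3,:3].T)*z[...,None]
for c in [(583,211),(509,-176),(491,-20)]:
    m=(np.hypot(P[...,0]-c[0],P[...,1]-c[1])<48)&(P[...,2]>86)&(P[...,2]<112)
    Q=P[m]; 
    if len(Q)<100: print(c,"hidden",len(Q)); continue
    A=np.c_[Q[:,:2]-c,np.ones(len(Q))]; k=np.linalg.lstsq(A,Q[:,2],rcond=None)[0]; print(c,len(Q),"slope",k[:2].round(3),"z",k[2].round(1))
E
python3 look.py
```

```text
[535.05544036  -7.54992109 176.61638093] [4.74798622 1.80045173 5.67196786]
(583, 211) 1690 slope [0.    0.001] z 97.4
(509, -176) 1557 slope [0.007 0.003] z 97.0
(491, -20) hidden 0
```

```bash
sed -e 's/"top"/"scene"/' look.py > look2.py; python3 look2.py
```

```text
[535.06578662  -7.5618775  176.60253258] [5.0481933  1.99289075 4.62933288]
(583, 211) 181 slope [-0.016  0.018] z 98.3
(509, -176) 940 slope [ 0.003 -0.001] z 98.7
(491, -20) 694 slope [-0.004  0.05 ] z 102.8
```

```bash
sed -i -e 's/(P\[...,2\]<112)/(P[...,2]<112)\&((P[...,0]-c[0])*.957+(P[...,1]-c[1])*.29<25)/' look2.py; cat >> look2.py <<'E'
rad=(Q[:,:2]-c)@[.957,.29]
for a in range(-48,25,8):
    q=Q[(rad>=a)&(rad<a+8)]; print(a+4,len(q),np.median(q[:,2]).round(1) if len(q) else "")
cv2.imwrite("pics/c3.png",cv2.resize(im["color"][200:310,250:390,::-1],None,fx=5,fy=5,interpolation=cv2.INTER_CUBIC))
E
python3 look2.py
```

```text
[535.06449052  -7.54596242 176.65006264] [4.99512034 2.10599013 5.43229547]
(583, 211) 177 slope [ 0.004 -0.001] z 98.7
(509, -176) 778 slope [-0.    -0.001] z 98.7
(491, -20) 586 slope [-0.004  0.069] z 102.9
-44 55 105.1
-36 62 106.3
-28 69 105.9
-20 72 105.2
-12 68 105.0
-4 69 104.1
4 64 103.2
12 66 102.7
20 55 101.9
28 6 101.3
```

View pics/c3.png

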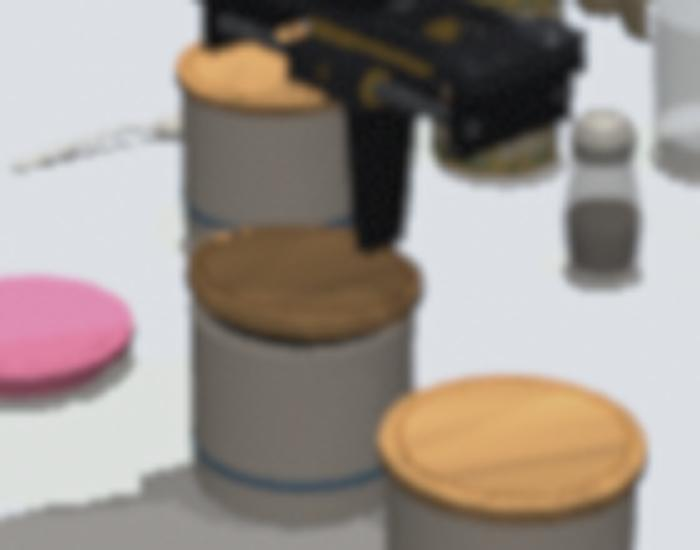

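The picture shows the middle lid (crop pixel (300,280)) tipped toward the finger, with a gap at its near edge. The depth profile gives about 0.08 rad, so this is the loose lid. Next I'll lift, go to the middle and press.

Call:
jog_arm(motion=[[0,0,0,0,0,-3,0],[0,0,0,0,0,-12,0],[0,0,0,-23,0,0,0],[0,0,0,-23,-1,0,0],[0,0,0,0,0,0,0],[0,0,0,0,0,8,0],[0,0,0,0,0,2,0],[0,0,0,0,0,0,0]])

```text
t: 5.03
eef_pos: [490.4, -19.9, 180.8]
tcp_rot: [-3.141, 0.001, 0.296]
ft_force: [-0.1, 0.3, -0.3]
opening: 0.006
grip_force: 0.0
```

```bash
python3 look2.py
```

```text
[490.40139985 -19.89885022 180.77762514] [-0.05349141  0.2904235  -0.33150134]
(583, 211) hidden 10
(509, -176) 782 slope [ 0.    -0.001] z 98.7
(491, -20) 525 slope [0.031 0.031] z 103.1
-44 42 102.2
-36 54 102.3
-28 59 102.8
-20 72 102.5
-12 84 103.1
-4 63 102.5
4 66 102.9
12 38 102.8
20 43 102.4
28 4 103.9
```

The lid tipped back level. The tip is at 103, so I'll press the middle.

Call:
jog_arm(motion=[[0,0,0,0,0,2,0],[0,0,0,0,0,1,0],[0,0,0,0,0,1,0],[0,0,0,0,0,1,0],[0,0,0,0,0,1,0],[0,0,0,0,0,0,0],[0,0,0,0,0,0,0]])

```text
t: 5.95
eef_pos: [490.3, -20.0, 175.5]
tcp_rot: [3.141, -0.001, 0.296]
ft_force: [-0.8, 0.3, 6.2]
opening: 0.003
grip_force: 2.8
```

Call:
jog_arm(motion=[[0,0,0,0,0,1,0],[0,0,0,0,0,0,0],[0,0,0,0,0,1,0],[0,0,0,0,0,0,0],[0,0,0,0,0,0,0]])

```text
t: 6.58
eef_pos: [490.2, -20.0, 174.8]
tcp_rot: [3.141, -0.001, 0.296]
ft_force: [-6.5, 0.8, 24.7]
opening: 0.003
grip_force: 12.7
```

```bash
python3 look2.py
```

```text
[490.24704835 -19.97282817 174.78950293] [-6.47479387  0.75255459 24.67340418]
(583, 211) hidden 9
(509, -176) 779 slope [ 0.001 -0.002] z 98.7
(491, -20) 519 slope [0.013 0.013] z 99.6
-44 32 98.9
-36 52 98.6
-28 63 98.6
-20 65 98.7
-12 89 99.4
-4 68 99.0
4 67 99.2
12 44 98.7
20 34 99.2
28 5 98.5
```

The lid now matches the other jar's height, with a steady 25 N on it. Handing in.

```bash
python3 -c "
from cell import env
print(env.state()['ft_force']); print(env.job_done())"
```

```text
[-5.84793384  1.12158272 24.37945805]
the job is handed in; nothing more can be done
None
```

The middle lid, at about (491, -20) mm, rocked about 0.08 rad when pressed near its edge; I pressed it home at its middle, level with the other lids, and handed the job in with the fingertips still pressing at about 24 N (no verdict came back).

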